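# Change the carton checker over and start it

## Task

Change the carton checker over to the next batch: first flip all four levers of the bank over to off, then turn the selector's pointer lever to the click position marked by the standing pin. Next slide the small yellow carton along its channel until it is flush against the stop, and last press the start button fully and let it spring back, leaving the two spice jars at the far edge where they stand.

Things in the scene. Friction and masses are not known exactly. Their poses are not given: they have to be found in the camera images.
- selector_box: white selector box, 170 x 170 mm and 45 mm high, fixed to the table (place and yaw change from run to run). Origin: centre of its underside; z up. Its own x axis is the middle setting, where the pointer lever starts.
- selector_axis (a point): the upright turning axis of the selector, at the top face of the box (45 mm over the table)
- pointer_line (a point): point on the selector's pointing line, 70 mm out from the axis, at the radius of the marks; turns with the lever. The black pointer lever itself is a bar 14 mm wide that runs from the axis to 56 mm out and stands 10 to 40 mm above the box top (85 mm over the table at its top), with a round hub of 20 mm radius.
- selector (a joint): angle of the pointer lever, rad: 0 at the middle setting where it starts, positive anticlockwise from above; stops at -1.3 and 1.3. It clicks into detents at -1.10, -0.55, 0, 0.55, 1.10 and snaps on into the next once past half way; about 3 N at 40 mm from the axis turns it. Push it sideways with a fingertip or pinch it from above.
- set_pin: brass set pin, round and waisted, 16 mm diameter, 17 mm high, standing on top of the selector box 70 mm from the axis, at one of the four outer detents (which one changes): the setting wanted now. The other outer settings have only flat brass studs (10 mm across, 2 mm high), the middle one a flat dash. Origin: centre of its foot.
- lever_bank: white bank with a row of four steel flip levers, a box 60 mm (its x) x 230 mm (its y) x 40 mm high, fixed to the table. Origin: centre of its underside. The levers pivot at its top face (z = 40 mm) at x = 0 and y = -81, -27, 27, 81 mm. Each is a rod of 8 mm diameter with a 12 mm ball centred 40 mm from the pivot; under 1 N pushes it, and past upright it tips over by its own weight.
- lever_row (a point): middle of the lever row, at the bank's top face. ON levers lean 0.25 rad to the bank's -y (ball top 45 mm above the top face); OFF levers lie over to its +y, 1.2 rad from upright (ball top 21 mm above it). One closed fingertip dragged along the row towards +y, its end about 30 mm above the top face, flips them all off.
- lever_1 (a joint): flip lever 1 of the bank, counted from its -y end (its y = -81 mm): 0 is ON (upright end), 1.45 rad is OFF (lying over to +y)
- lever_2 (a joint): flip lever 2 of the bank, counted from its -y end (its y = -27 mm): 0 is ON (upright end), 1.45 rad is OFF (lying over to +y)
- lever_3 (a joint): flip lever 3 of the bank, counted from its -y end (its y = 27 mm): 0 is ON (upright end), 1.45 rad is OFF (lying over to +y)
- lever_4 (a joint): flip lever 4 of the bank, counted from its -y end (its y = 81 mm): 0 is ON (upright end), 1.45 rad is OFF (lying over to +y)
- bed: checking bed: white base plate 220 mm (its x) x 160 mm (its y) x 12 mm, fixed to the table. Origin: centre of its underside. A channel along x between two aluminium rails (52 mm apart inside, tops 12 mm above the plate, from x = -105 to 95 mm, centred on y = 0) ends at a steel stop 26 mm high whose face is at x = 85 mm.
- stop_face (a point): foot of the stop's face, in the middle of the channel, at the plate's top (12 mm over the table)
- carton: small yellow carton, 37 x 72 x 19 mm (its x, y, z), loose, lying in the channel with its long side along it. Origin: centre of its underside. Against the stop its origin is at x = 49 mm of the bed. About 20 to 40 g.
- start_button (a joint): travel of the start button, m, 0 up, 0.006 fully down (about 5 N); springs back. Round steel button of 28 mm diameter in a black collar of 44 mm diameter and 12 mm height.
- start_button_top (a point): middle of the button's top face, beside the channel (bed x = -10 mm, y = +56 mm), 34 mm over the table when up; it is pressed straight down
- jar_a: loose spice jar, 42 mm diameter, 96 mm high, standing along the far edge beyond the equipment, left or right; origin at its foot
- jar_b: loose spice jar, 47 mm diameter, 98 mm high, standing along the far edge beyond the equipment, left or right; origin at its foot
Mind the look-alikes: they are no part of the job. What is shaped like the carton but black or purple is not meant.

How it is judged:
By the outcome, as a careful person would: the job done as asked, in the order asked, and still so for the second after the job is handed in, with the robot touching nothing.
It also fails if it takes over 64 s, if anything falls off the work surface, if the arm or the gripper's body presses on something with over 40 N, if the wrist force passes 120 N, or if a joint passes its speed limit or range.

## Robot

A 6-joint arm with a two-finger parallel gripper is mounted at the origin on the work surface; the furniture and walls round the work are solid. World frame = base frame: x ahead of the robot, y to its left, z up, the work surface at z = 0. Lengths are in m, angles in rad, forces in N, time in s.
With the tool pointing down it reaches from about 0.25 to 0.85 m from the base axis. Payload 12.5 kg.
Tool frame: the origin (TCP) lies at the centre of the arm's flange, where the gripper is bolted on; the fingertips stand 186 mm ahead of it and the grasp point (between the pads) lies 167 mm ahead of it; z points along the fingers, y is the line along which they close (so a half turn about z gives the same grasp; the last joint's range is limited). The gripper opens to 93 mm and grips with 3 to 60 N. Pads are 15 mm wide; open, the fingers measure 128 mm over their backs; the gripper's body (75 mm by 188 mm) begins 65 mm behind the grasp point.
Start: joints at [-1.28, 0.351, 1.652, -0, 1.139, -0.085], TCP at [0.202, -0.512, 0.405] pointing down, gripper open.
Joint ranges: [-2.75, 2.75], [-0.79, 2.1], [0.01, 2.65], [-1.57, 4.71], [0.07, 3.14], [-2.87, 2.87]. Speed limits (rad/s): [2.22, 2.22, 2.79, 3.14, 3.14, 3.14].

## Interface

Orientations are given as a 3x3 rotation matrix whose columns are the frame's x, y, z axes.
In Python, from rig import read_state, imaging, manip gives the robot as it stands.
- The arm moves only by the shell command python3 -m handwheel 'ROWS' [OPENING]. ROWS is JSON, one flat list of numbers, 6 for each row, row after row: the shift along the tool's x, y, z as a fraction of full scale, then the turn, a rotation vector about the tool's x, y, z as a fraction of full scale. In form: [tx, ty, tz, rx, ry, rz, tx, ty, tz, rx, ry, rz, ...]. A call has 1 to 20 rows; each row is the pose to reach, as a shift and turn from the pose commanded when the call began, along the tool's axes at that moment; what a row does not reach only later rows make up. Full scale, the value 1, is 100 mm for a shift and 1.5 rad for a turn. A row lasts 1/12 s, in which the tool goes at most 41.7 mm and 7.16 degrees, less where a joint would pass 70% of its speed; a pose out of reach is approached as far as the arm can. A call with a number of a shift or a turn outside -1 to 1 is refused whole. A call with a gripper value outside its range is refused whole. OPENING is the closure, from 0 (fully open) to 1 (shut), set as the call begins (- or left out, the last holds). The fingers move at their own pace and stop on an object; the grip force is fixed at half the most. Time passes only in rows, so rows that repeat a pose let the fingers close. It gives the time, the measured TCP pose, the force, the opening and the grip force at its end, in the units of the state.
- read_state(): the state, without advancing time (a new reading comes with each control period).
- imaging.get_image(name): name is "scene" or "top" or "wrist"; returns a dict with "img" (384x512x3 uint8, red, green, blue), "mtx" (3x3 intrinsics, pixels), "cam_to_world" (4x4, takes a point from camera to world coordinates). Camera axes: x right, y up, looking along -z (the intrinsics and any distortion apply to the point x, -y, -z); pixel columns grow to the right and rows downward; lengths in m; the calibration is good to about 2 mm. A picture is of the moment at which its call begins. There is no depth.
- manip.hand_in(): hands the job in; it is judged then, once.
The state is a dict: "time_s": time; "joints": joint angles; "joint_velocities": joint speeds; "joint_torque": joint torques, N m; "position": TCP position; "eef_rot": TCP orientation; "ft_force": force on the tool from outside, world axes, zero at the start; "wrist_torque": the same for the moment, N m; "width": opening from 0.0 (shut) to 1.0 (fully open); "grasp_force": force on a finger pad.
Only numpy, scipy, OpenCV 4.12 (cv2) and the standard library are available. Lean on these libraries where they do the work, as an engineer would, in place of code of your own. Each camera call takes 0.05 s, during which the arm holds its last target. There are 200 camera calls.

## Working session

There is one attempt and no reset: what is moved stays moved. The work goes in short steps, Python scripts to look and compute and a shell command to move; the robot and the scene stay as the last step left them, time stands still between calls to the robot, and variables do not carry over. Pictures are saved under pics/ and viewed, at most 10 in all, crops included, and the job is handed in when it is done.

```bash
ls; mkdir -p pics; python3 - <<'E'
from rig import read_state, imaging
import cv2,numpy as np
s=read_state();print(s['time_s'],s['position'],np.round(s['eef_rot'],3).tolist())
for n in ['scene','top']:
    d=imaging.get_image(n);cv2.imwrite(f'pics/{n}0.png',cv2.cvtColor(d['img'],cv2.COLOR_RGB2BGR));np.savez(f'{n}0.npz',**d)
    print(n,d.keys(),d['mtx'].round(1).tolist(),d['cam_to_world'].round(3).tolist())
E
```

```text
pics
0.0 [ 0.20184858 -0.51148715  0.4041947 ] [[0.93, 0.367, -0.0], [0.367, -0.93, 0.001], [0.0, -0.001, -1.0]]
scene dict_keys(['img', 'mtx', 'cam_to_world']) [[437.8, 0.0, 260.1], [0.0, 437.8, 196.4], [0.0, 0.0, 1.0]] [[-0.845, 0.31, -0.436, -0.08], [-0.535, -0.469, 0.703, 0.972], [0.013, 0.827, 0.562, 0.829], [0.0, 0.0, 0.0, 1.0]]
top dict_keys(['img', 'mtx', 'cam_to_world']) [[426.3, 0.0, 242.5], [0.0, 426.3, 190.1], [0.0, 0.0, 1.0]] [[-0.015, 0.999, -0.04, 0.483], [-1.0, -0.015, 0.015, 0.035], [0.015, 0.04, 0.999, 1.295], [0.0, 0.0, 0.0, 1.0]]
```

View pics/scene0.png

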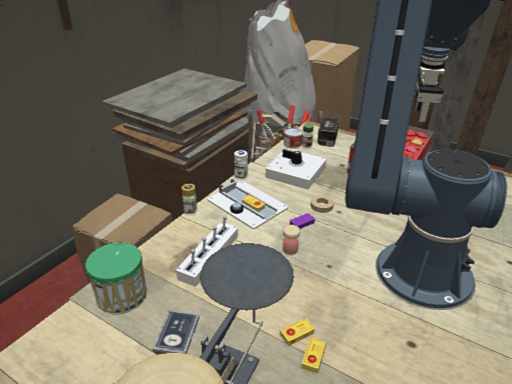

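View pics/top0.png

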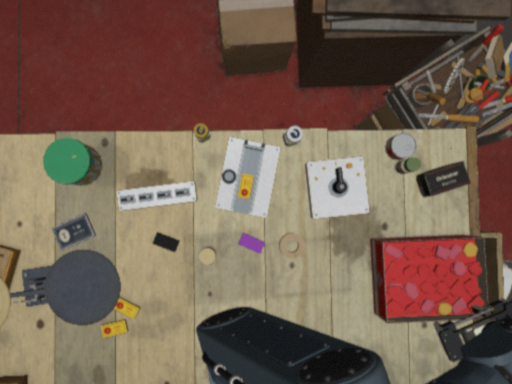

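The top view shows the bank at (157,195), the bed at (248,177) with a yellow carton at (246,187), and the selector at (338,187). The jars are at (201,131) and (293,134).

Things that could be taken for the carton: yellow in the channel (246,187), yellow on the table (127,308) and (114,328), purple (251,242), black (166,241). I choose (246,187), since it lies in the channel. I'll check that and the pin in one crop.

```bash
python3 - <<'E'
import cv2,numpy as np
t=cv2.imread('pics/top0.png');s=cv2.imread('pics/scene0.png')
a=cv2.resize(t[120:220,110:380],(800,296),interpolation=cv2.INTER_CUBIC)
b=cv2.resize(s[140:284,170:335],(344,300),interpolation=cv2.INTER_CUBIC)
c=cv2.resize(s[140:190,260:335],(450,300),interpolation=cv2.INTER_CUBIC)
o=np.zeros((598,800,3),np.uint8);o[:296]=a;o[298:,:344]=b;o[298:,350:]=c
cv2.imwrite('pics/crop.png',o)
E
```

```text
(no output)
```

View pics/crop.png

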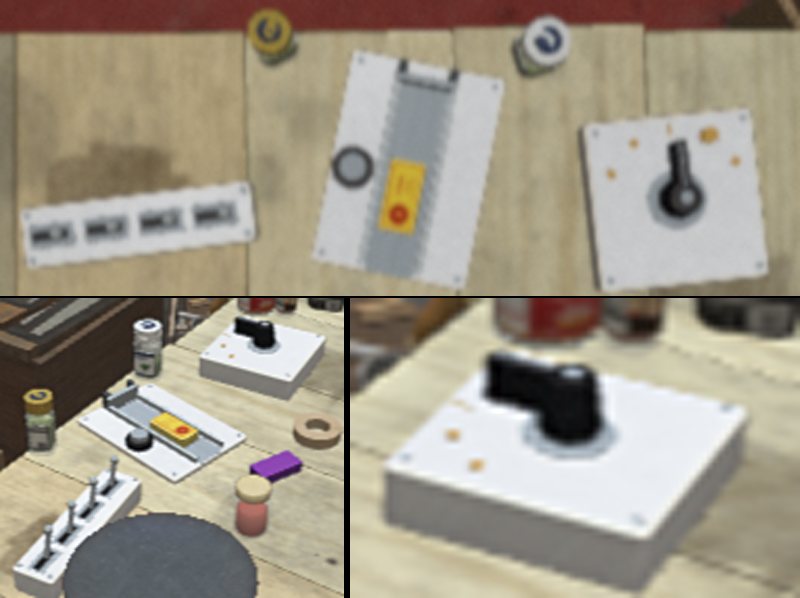

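The crop confirms the yellow carton with the red seal in the channel at full-picture (246,187). The set pin is at about (349,165), one detent clockwise of the lever, so -0.55. I can't yet tell which way the levers lean, so I'll measure that.

```bash
cat > h.py <<'E'
import numpy as np,cv2
def load(n): return dict(np.load(n+'.npz'))
def ray(d,p,z):
    p=np.atleast_2d(p).astype(float);K=d['mtx'];T=d['cam_to_world']
    c=np.c_[(p[:,0]-K[0,2])/K[0,0],-(p[:,1]-K[1,2])/K[1,1],-np.ones(len(p))]@T[:3,:3].T
    o=T[:3,3];return o+c*((z-o[2])/c[:,2])[:,None]
def proj(d,P):
    P=np.atleast_2d(P);T=d['cam_to_world'];K=d['mtx'];c=(P-T[:3,3])@T[:3,:3]
    return np.c_[K[0,0]*c[:,0]/-c[:,2]+K[0,2],K[1,1]*-c[:,1]/-c[:,2]+K[1,2]]
E
python3 - <<'E'
from h import *
d=load('top0');im=d['img'];hsv=cv2.cvtColor(im,cv2.COLOR_RGB2HSV)
m=((hsv[...,1]<28)&(hsv[...,2]>175)).astype(np.uint8)
for nm,(x0,y0,x1,y1),z in [('bank',(112,170,202,215),.04),('bed',(212,132,284,222),.012),('sel',(300,150,375,225),.045)]:
    q=np.zeros_like(m);q[y0:y1,x0:x1]=m[y0:y1,x0:x1]
    if nm!='bed': pass
    q=cv2.morphologyEx(q,cv2.MORPH_OPEN,np.ones((2,2),np.uint8))
    pts=np.argwhere(q)[:,::-1]
    W=ray(d,pts,z)[:,:2].astype(np.float32)*1000
    r=cv2.minAreaRect(W);print(nm,len(pts),np.round(r[0],1),np.round(r[1],1),round(r[2],1));print(cv2.boxPoints(r).round(0).tolist())
y=((hsv[...,0]>18)&(hsv[...,0]<32)&(hsv[...,1]>170)&(hsv[...,2]>150)).astype(np.uint8)
q=np.zeros_like(y);q[165:210,232:262]=y[165:210,232:262]
W=ray(d,np.argwhere(q)[:,::-1],.031)[:,:2].astype(np.float32)*1000;r=cv2.minAreaRect(W);print('carton',r)
print('pin',ray(d,[349.3,165.3],.062),'btn',ray(d,[110+352*270/800,120+166*100/296],.034))
E
```

```text
bank 1012 [517.9 266.1] [ 57.7 226.6] 6.3
[[477.0, 376.0], [502.0, 150.0], [559.0, 157.0], [534.0, 382.0]]
bed 2102 [571.6  -3.8] [158.3 218.7] 77.8
[[448.0, -58.0], [662.0, -104.0], [695.0, 51.0], [481.0, 97.0]]
sel 2661 [ 534.8 -268.1] [166.8 166.6] 5.1
[[444.0, -193.0], [459.0, -358.0], [625.0, -344.0], [610.0, -178.0]]
carton ((545.967529296875, 7.0583038330078125), (29.46196746826172, 63.52880859375), 78.78589630126953)
pin [[ 0.60004065 -0.29616037  0.062     ]] btn [[0.5756419  0.05539022 0.034     ]]
```

```bash
python3 - <<'E'
from h import *
a=np.radians(6.3);y=np.array([-np.sin(a),np.cos(a),0]);c=np.array([.5179,.2661,.04])
out=[]
for n,(x0,y0,x1,y1) in [('top0',(112,170,202,215)),('scene0',(170,215,245,290))]:
    d=load(n);k=8 if n=='top0' else 4
    k=8
    im=cv2.resize(cv2.cvtColor(d['img'],cv2.COLOR_RGB2BGR)[y0:y1,x0:x1],None,fx=k,fy=k,interpolation=cv2.INTER_CUBIC)
    for s,col in [(1,(0,0,255)),(-1,(255,0,0))]:
        for t in (-81,-27,27,81):
            P=c+y*t/1000+y*s*.04*np.sin(.25)+np.array([0,0,.04*np.cos(.25)])
            u=(proj(d,P)[0]-[x0,y0]+.5)*k
            cv2.circle(im,tuple(int(v) for v in u),4,col,1)
    out.append(im)
o=np.zeros((600,800,3),np.uint8);
b=out[0];o[:250,:]=0
b=cv2.resize(b,None,fx=.55,fy=.55);o[:b.shape[0],:b.shape[1]]=b
e=out[1];o[:600,200:800]=np.where(o[:600,200:800]>0,o[:600,200:800],e[:600,:600]);
cv2.imwrite('pics/lean.png',o)
d=load('top0');print('hub',ray(d,[338.8,187.6],.047))
E
```

```text
hub [[ 0.53615432 -0.26753504  0.047     ]]
```

View pics/lean.png

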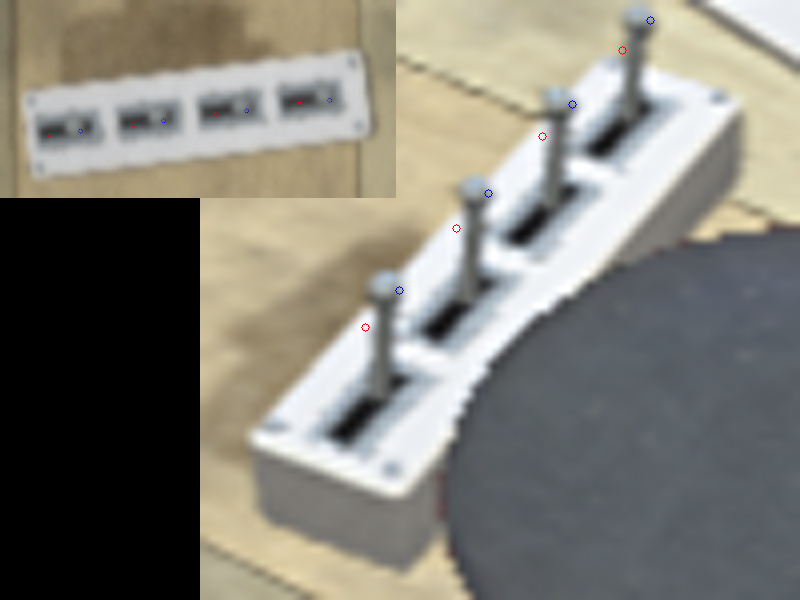

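The balls match the blue marks, so the levers lean to world -y and the bank's +y is (-0.110, 0.994). All measured sizes agree with those given. Next I turn the tool so its x runs along the row, close the gripper and travel high to the row's -y end.

```bash
cat > go.py <<'E'
# python3 go.py x y ztip yaw_deg : shift/turn needed in handwheel units
import sys,numpy as np
from rig import read_state
from scipy.spatial.transform import Rotation as R
x,y,z,a=map(float,sys.argv[1:5]);s=read_state();M=np.array(s['eef_rot']);a=np.radians(a)
c,n=np.cos(a),np.sin(a);G=np.array([[c,n,0],[n,-c,0],[0,0,-1]])
d=M.T@(np.array([x,y,z+.186])-s['position'])
print('t',round(s['time_s'],2),'tip',np.round(np.array(s['position'])-[0,0,.186],4),'F',np.round(s['ft_force'],1),'w',round(s['width'],2),'q',np.round(s['joints'],2))
print('shift',np.round(d*10,3),'turn',np.round(R.from_matrix(M.T@G).as_rotvec()/1.5,3))
E
python3 -m handwheel '[0.4,-0.4,0,0,0,-0.08, 0.8,-0.8,0,0,0,-0.16, 1,-1,0,0,0,-0.25, 1,-1,0,0,0,-0.33, 1,-1,0,0,0,-0.41, 1,-1,0,0,0,-0.49, 1,-1,0,0,0,-0.57, 1,-1,0,0,0,-0.65, 1,-1,0,0,0,-0.73, 1,-1,0,0,0,-0.81, 1,-1,0,0,0,-0.87, 1,-1,0,0,0,-0.87, 1,-1,0,0,0,-0.87]' 1
python3 go.py .532 .137 .07 96.3
```

```text
time_s: 1.18
position: [0.2582, -0.3818, 0.4046]
eef_rot: [[-0.107, 0.994, -0.0], [0.994, 0.107, 0.0], [0.0, -0.0, -1.0]]
ft_force: [1.1, -0.4, -0.7]
width: 0.121
grasp_force: 0.0
t 1.18 tip [ 0.2582 -0.3818  0.2186] F [ 1.1 -0.4 -0.7] w 0.12 q [-1.08  0.19  1.87  0.    1.08 -1.18]
shift [4.866 3.277 1.487] turn [-0.    -0.    -0.002]
```

```bash
for i in 1; do python3 -m handwheel '[0.33,0.22,0,0,0,0, 0.66,0.44,0,0,0,0, 0.98,0.66,0,0,0,0]'
python3 -m handwheel '[0.33,0.22,0,0,0,0, 0.66,0.44,0,0,0,0, 0.98,0.66,0,0,0,0]'
python3 -m handwheel '[0.33,0.22,0,0,0,0, 0.66,0.44,0,0,0,0, 0.98,0.66,0,0,0,0]'
python3 -m handwheel '[0.33,0.22,0,0,0,0, 0.66,0.44,0,0,0,0, 0.98,0.66,0,0,0,0]'
python3 -m handwheel '[0.33,0.22,0,0,0,0, 0.66,0.44,0,0,0,0, 0.95,0.64,0,0,0,0, 0.95,0.64,0,0,0,0, 0.95,0.64,0,0,0,0, 0.95,0.64,0,0,0,0]'; done | grep position
python3 go.py .532 .137 .07 96.3
```

```text
position: [0.3131, -0.276, 0.4046]
position: [0.3682, -0.1707, 0.4048]
position: [0.4231, -0.0658, 0.4049]
position: [0.478, 0.0389, 0.4048]
position: [0.5305, 0.1378, 0.4044]
t 2.68 tip [0.5305 0.1378 0.2184] F [-0.2 -0.1  0.2] w 0.01 q [ 0.17  0.35  1.66 -0.    1.14  0.06]
shift [-0.01   0.016  1.484] turn [-0.001  0.    -0.001]
```

```bash
python3 -m handwheel '[0,0,0.3,0,0,0, 0,0,0.6,0,0,0, 0,0,0.9,0,0,0]' | grep position
python3 -m handwheel '[0,0.02,0.3,0,0,0, 0,0.02,0.5,0,0,0, 0,0.02,0.58,0,0,0, 0,0.02,0.58,0,0,0, 0,0.02,0.58,0,0,0]' | egrep 'pos|force'
python3 go.py .532 .137 .07 96.3
python3 -m handwheel '[0.1,0,0,0,0,0, 0.2,0,0,0,0,0, 0.3,0,0,0,0,0, 0.4,0,0,0,0,0, 0.5,0,0,0,0,0, 0.6,0,0,0,0,0, 0.7,0,0,0,0,0, 0.8,0,0,0,0,0, 0.9,0,0,0,0,0, 1,0,0,0,0,0]'| egrep 'pos|ft_force'
python3 -m handwheel '[0.1,0,0,0,0,0, 0.2,0,0,0,0,0, 0.3,0,0,0,0,0, 0.4,0,0,0,0,0, 0.5,0,0,0,0,0, 0.6,0,0,0,0,0, 0.7,0,0,0,0,0, 0.8,0,0,0,0,0, 0.9,0,0,0,0,0, 1,0,0,0,0,0]'| egrep 'pos|ft_force'
python3 -m handwheel '[0.1,0,0,0,0,0, 0.2,0,0,0,0,0, 0.3,0,0,0,0,0, 0.35,0,0,0,0,0, 0.35,0,0,0,0,0, 0.35,0,0,0,0,0, 0.35,0,-0.5,0,0,0, 0.35,0,-1,0,0,0, 0.35,0,-1,0,0,0, 0.35,0,-1,0,0,0]'| egrep 'pos|ft_force'
python3 - <<'E'
from rig import imaging
from h import *
o=np.zeros((500,800,3),np.uint8)
d=imaging.get_image('scene');o[:500,:450]=cv2.resize(cv2.cvtColor(d['img'],3+1)[190:290,160:250],(450,500),interpolation=2)
d=imaging.get_image('top');o[:180,455:795]=cv2.resize(cv2.cvtColor(d['img'],4)[170:215,112:197],(340,180),interpolation=2)
cv2.imwrite('pics/lev.png',o)
E
```

```text
position: [0.5303, 0.1368, 0.3143]
position: [0.5329, 0.1378, 0.2576]
ft_force: [0.4, -0.4, 0.6]
grasp_force: 0.0
t 3.35 tip [0.5329 0.1378 0.0716] F [ 0.4 -0.4  0.6] w 0.01 q [ 0.17  0.55  1.77 -0.    0.83  0.06]
shift [-0.007 -0.01   0.016] turn [ 0.    -0.    -0.001]
position: [0.5216, 0.2388, 0.2567]
ft_force: [0.1, -0.3, 0.7]
position: [0.5107, 0.3382, 0.2567]
ft_force: [0.2, 0.7, -0.2]
position: [0.5077, 0.3718, 0.3616]
ft_force: [0.3, -0.0, 0.2]
```

View pics/lev.png

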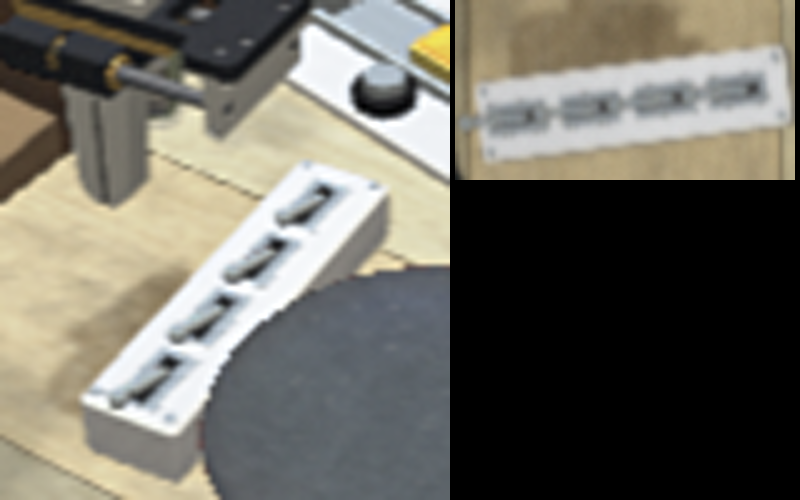

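```bash
python3 go.py .532 .137 .2 96.3
```

```text
t 5.95 tip [0.507  0.3715 0.1708] F [-0.6 -0.3 -0.4] w 0.0 q [ 0.56  0.54  1.48 -0.    1.12  0.45]
shift [-2.358 -0.007 -0.292] turn [ 0. -0. -0.]
```

All four levers lie over to +y, at crop (145,380), (200,320), (255,260) and (305,205). Now I travel to the selector, turning the tool to the lever's yaw.

```bash
{ python3 -m handwheel '[-0.33,0,0,0,0,0, -0.66,0,0,0,0,0, -0.98,0,0,0,0,0]'
python3 -m handwheel '[-0.33,0,0,0,0,0, -0.66,0,0,0,0,0, -0.98,0,0,0,0,0]'
python3 -m handwheel '[-0.33,0,0,0,0,0, -0.66,0,0,0,0,0, -0.98,0,0,0,0,0]'
python3 -m handwheel '[-0.33,0,0,0,0,0, -0.66,0,0,0,0,0, -0.98,0,0,0,0,0]'
python3 -m handwheel '[-0.33,0,0,0,0,0, -0.66,0,0,0,0,0, -0.98,0,0,0,0,0]'
python3 -m handwheel '[-0.33,0,0,0,0,0.08, -0.66,0,0,0,0,0.16, -0.98,0,0,0,0,0.24, -0.98,0,0,0,0,0.32, -0.98,0,0,0,0,0.4, -0.98,0,0,0,0,0.48, -0.98,0,0,0,0,0.56, -0.98,0,0,0,0,0.64, -0.98,0,0,0,0,0.72, -0.98,0,0,0,0,0.8, -0.98,0,0,0,0,0.88, -0.98,0,0,0,0,0.96, -0.98,0,0,0,0,1, -0.98,0,0,0,0,1, -0.98,0,0,0,0,1]'; } | grep position
python3 go.py .5753 -.2142 .065 5.1
```

```text
position: [0.5172, 0.2732, 0.3546]
position: [0.528, 0.1752, 0.3549]
position: [0.5387, 0.0778, 0.355]
position: [0.5495, -0.0195, 0.3549]
position: [0.5602, -0.117, 0.3549]
position: [0.5712, -0.2125, 0.3553]
t 8.45 tip [ 0.5712 -0.2125  0.1693] F [ 1.5  0.1 -0.8] w 0.01 q [-0.43  0.51  1.54 -0.    1.1   0.96]
shift [0.039 0.025 1.042] turn [-0.001  0.001  0.063]
```

```bash
python3 -m handwheel '[0.04,0.02,0.3,0,0,0.06, 0.04,0.02,0.6,0,0,0.06, 0.04,0.02,0.8,0,0,0.06, 0.04,0.02,0.98,0,0,0.06, 0.04,0.02,1,0,0,0.06, 0.04,0.02,1,0,0,0.06]' | egrep 'pos|ft_f'
python3 go.py .5753 -.2142 .065 5.1
python3 -m handwheel '[0,0.05,0.04,0,0,0, 0,0.1,0.04,0,0,0, 0,0.15,0.04,0,0,0, 0,0.2,0.04,0,0,0, 0,0.25,0.04,0,0,0, 0,0.3,0.04,0,0,0, 0,0.34,0.04,0,0,0, 0,0.38,0.04,0,0,0, 0,0.42,0.04,0,0,0, 0,0.42,0.04,0,0,0, 0,0.42,0.04,0,0,0]' | egrep 'pos|ft_f'
python3 -m handwheel '[0,-0.15,0,0,0,0, 0,-0.3,0,0,0,0, 0,-0.3,-0.3,0,0,0, 0,-0.3,-0.7,0,0,0, 0,-0.6,-1,0,0,0, 0,-0.95,-1,0,0,0, 0,-0.95,-1,0,0,0, 0,-0.95,-1,0,0,0]' | egrep 'pos|ft_f'
python3 - <<'E'
from rig import imaging
from h import *
o=np.zeros((560,800,3),np.uint8)
d=imaging.get_image('top');np.savez('top1.npz',**d);o[:400,:400]=cv2.resize(cv2.cvtColor(d['img'],4)[145:225,300:380],(400,400),interpolation=2)
d=imaging.get_image('scene');o[:300,400:]=cv2.resize(cv2.cvtColor(d['img'],4)[138:198,255:335],(400,300),interpolation=2)
cv2.imwrite('pics/sel.png',o[:400])
E
```

```text
position: [0.5755, -0.2137, 0.2556]
ft_force: [0.4, 0.2, 0.5]
t 8.95 tip [ 0.5755 -0.2137  0.0696] F [0.4 0.2 0.5] w 0.01 q [-0.43  0.64  1.59  0.    0.91  1.05]
shift [-0.002  0.005  0.046] turn [-0.001  0.002  0.002]
position: [0.5795, -0.2559, 0.2527]
ft_force: [-0.9, 1.0, 0.5]
position: [0.5707, -0.1583, 0.3532]
ft_force: [0.2, -0.7, 0.0]
```

View pics/sel.png

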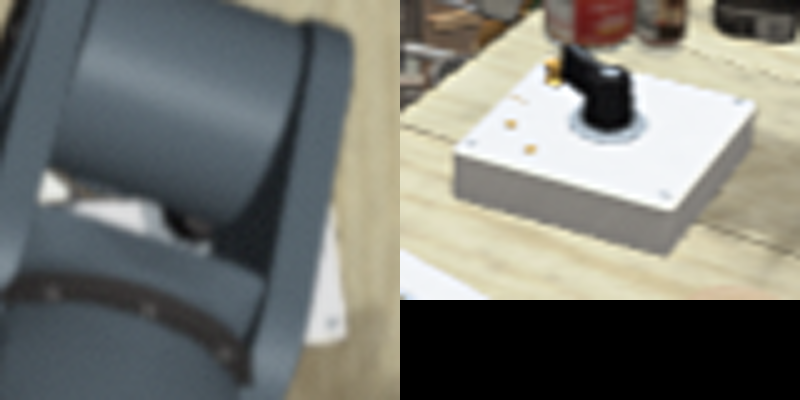

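```bash
python3 go.py .5753 -.2142 .065 5.1
```

```text
t 10.63 tip [ 0.5709 -0.1603  0.1665] F [-0.1 -0.5  0.3] w 0.01 q [-0.35  0.48  1.59 -0.    1.07  1.13]
shift [-0.005  0.541  1.014] turn [-0.     0.     0.002]
```

The scene view shows the lever turned up to the brass pin at crop (552,72). I'll confirm from the top once the arm is clear, and now go behind the carton.

```bash
python3 -m handwheel '[-0.11,-0.3,0,0,0,0, -0.22,-0.6,0,0,0,0, -0.33,-0.9,0,0,0,0]' | egrep 'pos'
python3 -m handwheel '[-0.11,-0.3,0,0,0,0.07, -0.22,-0.6,0,0,0,0.14, -0.33,-0.9,0,0,0,0.2, -0.33,-0.9,0,0,0,0.2, -0.33,-0.9,0,0,0,0.2, -0.33,-0.9,0,0,0,0.2]' | egrep 'pos|ft_f'
python3 - <<'E'
from rig import imaging
from h import *
d=imaging.get_image('top');np.savez('top2.npz',**d)
o=np.zeros((500,800,3),np.uint8)
o[:400,:400]=cv2.resize(cv2.cvtColor(d['img'],4)[145:225,300:380],(400,400),interpolation=2)
o[:360,404:724]=cv2.resize(cv2.cvtColor(d['img'],4)[130:220,205:285],(320,360),interpolation=2)
cv2.imwrite('pics/sel2.png',o[:400])
E
python3 go.py .4886 .0141 .019 -12.2
```

```text
position: [0.5292, -0.0741, 0.3519]
position: [0.4893, 0.0118, 0.3525]
ft_force: [0.0, 0.2, -0.1]
t 11.43 tip [0.4894 0.0115 0.1665] F [-0.4 -0.4  0.1] w 0.01 q [-0.07  0.31  1.86 -0.    0.98  1.71]
shift [-0.013 -0.024  1.475] turn [0.    0.    0.003]
```

View pics/sel2.png

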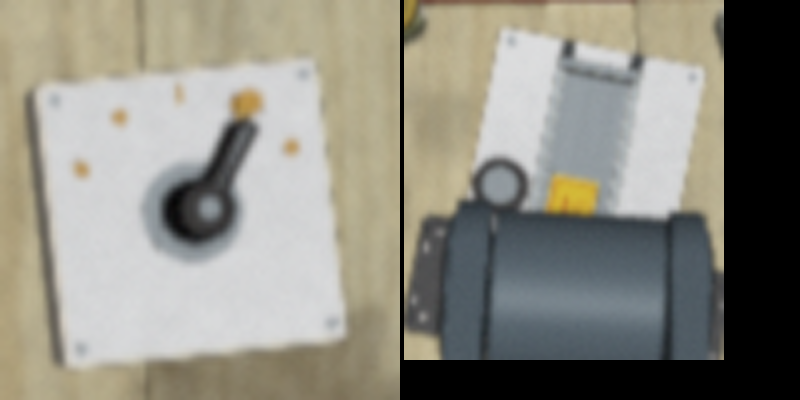

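The lever points straight at the pin (crop (247,103)). Now I descend behind the carton and push.

```bash
python3 -m handwheel '[0,-0.02,0.3,0,0,0, 0,-0.02,0.6,0,0,0, 0,-0.02,0.9,0,0,0, 0,-0.02,0.95,0,0,0]' | egrep 'pos'
python3 -m handwheel '[0,0,0.2,0,0,0, 0,0,0.35,0,0,0, 0,0,0.45,0,0,0, 0,0,0.5,0,0,0, 0,0,0.5,0,0,0]' | egrep 'pos|ft_f'
python3 go.py .4886 .0141 .019 -12.2
python3 -m handwheel '[0.06,0,0,0,0,0, 0.12,0,0,0,0,0, 0.18,0,0,0,0,0, 0.24,0,0,0,0,0, 0.3,0,0,0,0,0, 0.36,0,0,0,0,0, 0.42,0,0,0,0,0, 0.48,0,0,0,0,0, 0.54,0,0,0,0,0, 0.6,0,0,0,0,0, 0.65,0,0,0,0,0, 0.7,0,0,0,0,0, 0.73,0,0,0,0,0, 0.76,0,0,0,0,0, 0.78,0,0,0,0,0, 0.8,0,0,0,0,0, 0.82,0,0,0,0,0, 0.82,0,0,0,0,0]' | egrep 'pos|ft_f'
python3 go.py .577 -.005 .019 -12.2
```

```text
position: [0.4885, 0.0133, 0.2538]
position: [0.4896, 0.0139, 0.2075]
ft_force: [-0.0, -0.6, 0.4]
t 12.18 tip [0.4896 0.0139 0.0215] F [-0.  -0.6  0.4] w 0.0 q [-0.07  0.55  1.94 -0.    0.65  1.71]
shift [-0.01   0.     0.025] turn [0.    0.001 0.002]
position: [0.5698, -0.0028, 0.2078]
ft_force: [0.2, 0.9, -0.7]
t 13.68 tip [ 0.5698 -0.0028  0.0218] F [ 0.2  0.9 -0.7] w 0.0 q [-0.09  0.65  1.73  0.    0.76  1.69]
shift [0.075 0.007 0.028] turn [-0.    -0.     0.002]
```

```bash
python3 -m handwheel '[0.02,0,0,0,0,0, 0.03,0,0,0,0,0, 0.04,0,0,0,0,0, 0.05,0,0,0,0,0, 0.05,0,0,0,0,0]' | egrep 'pos|ft_f'
python3 -m handwheel '[0.01,0,0,0,0,0, 0.02,0,0,0,0,0, 0.03,0,0,0,0,0, 0.03,0,0,0,0,0]' | egrep 'pos|ft_f'
python3 -m handwheel '[0.01,0,0,0,0,0, 0.02,0,0,0,0,0, 0.02,0,0,0,0,0]' | egrep 'pos|ft_f'
```

```text
position: [0.5746, -0.0038, 0.2077]
ft_force: [0.1, -0.1, 0.4]
position: [0.5776, -0.0044, 0.2078]
ft_force: [-0.3, -1.1, -0.5]
position: [0.5792, -0.0048, 0.2076]
ft_force: [-2.8, 0.1, 2.1]
```

```bash
python3 -m handwheel '[0.01,0,0,0,0,0, 0.01,0,0,0,0,0]' | egrep 'pos|ft_f'
python3 -m handwheel '[0.01,0,0,0,0,0, 0.01,0,0,0,0,0]' | egrep 'pos|ft_f'
```

```text
position: [0.5797, -0.0048, 0.2075]
ft_force: [-7.6, 1.9, 5.0]
position: [0.5801, -0.0049, 0.2073]
ft_force: [-10.9, 2.2, 7.5]
```

The force rises to 11 N with no further travel, so the carton is flush. I back off, lift and look.

```bash
python3 -m handwheel '[-0.02,0,0,0,0,0, -0.1,0,0,0,0,0, -0.25,0,0,0,0,0, -0.4,0,-0.2,0,0,0, -0.4,0,-0.55,0,0,0, -0.4,0,-0.55,0,0,0, -0.4,0,-0.55,0,0,0]' | egrep 'pos|ft_f'
python3 go.py .5745 .0542 .045 -12.2
python3 - <<'E'
from rig import imaging
from h import *
d=imaging.get_image('scene');np.savez('scene2.npz',**d);im=cv2.cvtColor(d['img'],4)
x=np.array([np.cos(np.radians(-12.2)),np.sin(np.radians(-12.2)),0]);y=np.array([-x[1],x[0],0]);C=np.array([.5716,-.0038,.031])
k=8;o=cv2.resize(im[165:235,200:295],None,fx=k,fy=k,interpolation=2)
for bx in (85,13):
  for by in (-18.5,18.5):
    u=(proj(d,C+x*bx/1000+y*by/1000)[0]-[200,165]+.5)*k
    cv2.circle(o,tuple(int(v) for v in u),4,(0,0,255),1)
cv2.imwrite('pics/cart.png',o)
E
```

```text
position: [0.5424, 0.0031, 0.2644]
ft_force: [0.4, -0.3, -0.3]
t 15.6 tip [0.5424 0.0031 0.0784] F [ 0.4 -0.3 -0.3] w 0.0 q [-0.08  0.52  1.79 -0.    0.83  1.7 ]
shift [ 0.207 -0.566  0.335] turn [-0.    -0.003  0.003]
```

View pics/cart.png

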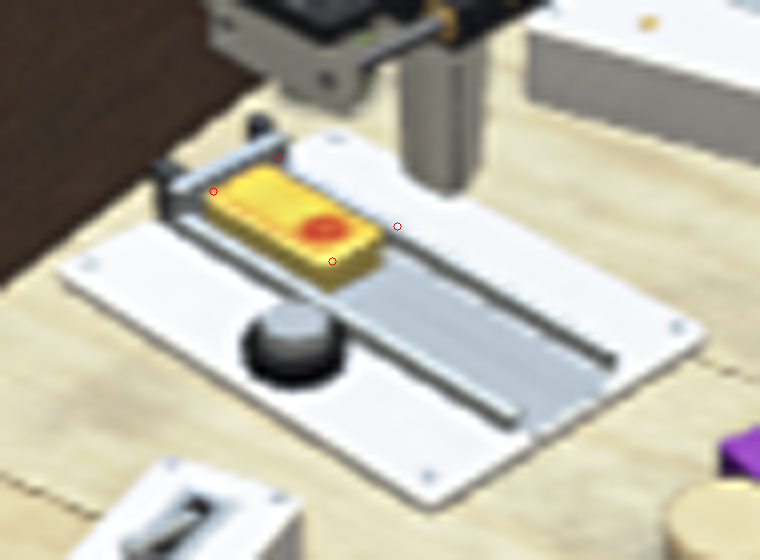

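The carton lies square against the stop, its far end meeting the stop's face at crop (210,195) to (275,160). Now the button.

```bash
python3 -m handwheel '[0.1,-0.28,0,0,0,0, 0.2,-0.56,0,0,0,0, 0.2,-0.57,0,0,0,0, 0.2,-0.57,0.2,0,0,0, 0.2,-0.57,0.34,0,0,0, 0.2,-0.57,0.34,0,0,0, 0.2,-0.57,0.34,0,0,0]' | egrep 'pos|ft_f'
python3 go.py .5745 .0542 .027 -12.2
python3 -m handwheel '[0,0,0.03,0,0,0, 0,0,0.06,0,0,0, 0,0,0.09,0,0,0, 0,0,0.12,0,0,0, 0,0,0.14,0,0,0, 0,0,0.16,0,0,0, 0,0,0.16,0,0,0]' | egrep 'pos|ft_f'
```

```text
position: [0.5732, 0.0545, 0.2276]
ft_force: [0.9, 0.5, -0.0]
t 16.23 tip [0.5732 0.0545 0.0416] F [ 0.9  0.5 -0. ] w 0.0 q [ 0.01  0.63  1.71 -0.    0.81  1.79]
shift [0.014 0.    0.146] turn [0.    0.002 0.002]
position: [0.5739, 0.0546, 0.2142]
ft_force: [-6.1, -1.5, 17.2]
```

```bash
python3 -m handwheel '[0,0,0.01,0,0,0, 0,0,0.01,0,0,0, 0,0,0.01,0,0,0]' | egrep 'pos|ft_f'
python3 -m handwheel '[0,0,-0.1,0,0,0, 0,0,-0.3,0,0,0, 0,0,-0.6,0,0,0, 0,0,-0.98,0,0,0, 0,0,-0.98,0,0,0]' | egrep 'pos|ft_f'
python3 -m handwheel '[-0.3,0,-0.1,0,0,0, -0.6,0,-0.3,0,0,0, -0.95,0,-0.4,0,0,0, -0.95,0,-0.4,0,0,0, -0.95,0,-0.4,0,0,0]' | egrep 'pos|ft_f'
python3 -m handwheel '[-0.3,0,-0.1,0,0,0, -0.6,0,-0.3,0,0,0, -0.95,0,-0.4,0,0,0, -0.95,0,-0.4,0,0,0, -0.95,0,-0.4,0,0,0]' | egrep 'pos|ft_f'
python3 - <<'E'
from rig import imaging
from h import *
d=imaging.get_image('top');im=cv2.cvtColor(d['img'],4)
cv2.imwrite('pics/end.png',cv2.resize(im[115:225,110:385],(800,320),interpolation=2))
hsv=cv2.cvtColor(d['img'],cv2.COLOR_RGB2HSV);q=(hsv[...,0]>18)&(hsv[...,0]<32)&(hsv[...,1]>170)&(hsv[...,2]>150)
k=np.zeros_like(q);k[145:210,232:275]=q[145:210,232:275]
W=ray(d,np.argwhere(k)[:,::-1],.031)[:,:2].astype(np.float32)*1000;r=cv2.minAreaRect(W);a=np.radians(-12.2);v=np.array(r[0])-[571.6,-3.8]
print(r,'bed',v@[np.cos(a),np.sin(a)],v@[-np.sin(a),np.cos(a)])
E
```

```text
position: [0.5738, 0.0546, 0.214]
ft_force: [-9.3, -1.4, 28.5]
position: [0.5749, 0.0548, 0.316]
ft_force: [1.2, -0.9, 0.8]
position: [0.4798, 0.0747, 0.3504]
ft_force: [0.0, -0.1, -0.7]
position: [0.3877, 0.0943, 0.3902]
ft_force: [-0.1, 0.1, 0.3]
((622.9920043945312, -9.49787712097168), (29.179744720458984, 65.04176330566406), 77.85502624511719) bed 51.435464657252865 5.2912092063819305
```

View pics/end.png

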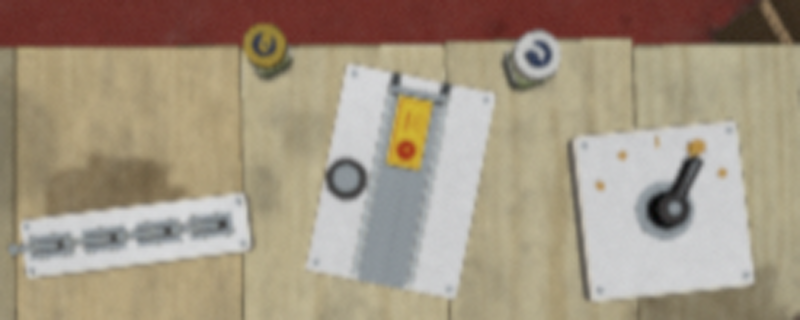

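The final top view shows all four levers off at (50-215,235) and the pointer at the pin (697,148). The carton is flush with the stop at (410,130), where it measures about 51 mm in bed x against 49 mm expected, which is within calibration. The button is clear at (347,178), and both jars stand at (267,45) and (535,55).

```bash
python3 -c "
from rig import manip;print(manip.hand_in())"
```

```text
the job is handed in; nothing more can be done
None
```

The job is done and handed in: levers off, selector at the pin (-0.55), carton flush against the stop, start button pressed and released, both jars left standing where they were.

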